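# Free the seized filter holder from the lamp base

## Robot

A 6-joint arm with a two-finger parallel gripper is mounted at the origin on the work surface. World frame = base frame: x ahead of the robot, y to its left, z up, the work surface at z = 0. Lengths are in m, angles in rad, forces in N, time in s.
With the tool pointing down it reaches from about 0.3 to 0.775 m from the base axis. Payload 14.6 kg.
Tool frame: the origin (TCP) lies at the very end of the fingers, on their centre line; the grasp point (between the pads) lies 19 mm behind it; z points along the fingers, y is the direction in which the jaws open and shut (so a half turn about z gives the same grasp; the last joint's range is limited). The gripper opens to 94 mm and grips with 3 to 60 N. Pads are 16 mm wide; open, the fingers measure 119 mm over their backs; the gripper's body (75 mm by 177 mm) begins 78 mm behind the grasp point.
Start: joints at [1.197, 0.3, 1.521, -0, 1.321, -0.067], TCP at [0.166, 0.524, 0.205] pointing down, gripper open.
Joint ranges: [-3.03, 3.03], [-0.79, 2.21], [0.23, 2.52], [-1.04, 4.18], [0, 3.07], [-2.55, 2.55]. Speed limits (rad/s): [2.22, 2.22, 2.57, 3.14, 3.14, 3.14].

## Interface

Orientations are given as [roll, pitch, yaw] about the fixed x, y, z axes, in that order (R = Rz(yaw) Ry(pitch) Rx(roll)).
In Python, from station import get_obs, vision, hand_in gives the robot as it stands.
- The arm moves only by the tool play_rows, never from a script. Its argument "moves" is a list of rows, each an object with "claw": the opening, from 0 (shut) to 1 (fully open); "linear": the shift along the tool's x, y, z in mm, a list of three; "turn": the turn, a rotation vector about the tool's x, y, z in rad, a list of three. In form: [{"claw": claw, "linear": [tx, ty, tz], "turn": [ax, ay, az]}, ...]. A call has 1 to 8 rows; each row is the pose to reach, as a shift and turn from the pose measured when the call began, along the tool's axes at that moment; what a row does not reach only later rows make up. A row lasts 1/8 s, in which the tool goes at most 62.5 mm and 10.7 degrees, less where a joint would pass 70% of its speed; a pose out of reach is approached as far as the arm can. A call with a gripper value outside its range is refused whole. The fingers move at their own pace and stop on an object; "force" is the grip in N (left out, the last holds). Time passes only in rows, so rows that repeat a pose let the fingers close. It gives the time, the measured TCP pose, the force and the opening at its end, in the units of the state.
- get_obs(): the state, without advancing time (a new reading comes with each control period).
- vision.camera(name): name is "scene" or "top"; returns the picture (420x560x3 uint8, blue, green, red); there is no depth.
- vision.camera_info(name): a dict with "camera_matrix" (3x3 intrinsics, pixels), "rvec" (rotation vector, rad) and "tvec" (3), from world to camera coordinates, as OpenCV has them. Camera axes: x right, y down, z forward; pixel columns grow to the right and rows downward; lengths in m; the calibration is good to about 2 mm. A picture is of the moment at which its call begins. camera_info takes no time and is no camera call.
- hand_in(): hands the job in, once; it reports no verdict.
The state is a dict: "time_s": time; "qpos": joint angles; "joint_vel": joint speeds; "tau": joint torques, N m; "ee_pos": TCP position; "eef_rot": TCP orientation; "force": force on the tool from outside, world axes, zero at the start; "moment": the same for the moment, N m; "grip_width": finger opening in m.
Only numpy, scipy, OpenCV 4.12 (cv2) and the standard library are available. Lean on these libraries where they do the work, as an engineer would, in place of code of your own. Each camera call takes 0.05 s, during which the arm holds its last target.

## Task

The blue-glass filter holder has seized in the port of the cream lamp base and will not come with a straight pull: grip its head and work it loose by twisting it to and fro, to either side of where it sits, while pulling it gently upwards, keeping the lamp base standing in its place on the table. Set the holder down, not dropped, standing upright on its shank in the blue tray, then swing the metal cover all the way over the open port. Leave the other things where they are.

Things in the scene. Friction and masses are not known exactly. Their poses are not given: they have to be found in the camera images.
- base: Cream lamp base of a microscope, a loose 2 kg block on the table, 200 (x) x 170 (y) x 50 mm high, with a hump 30 mm higher along its rear from x=66 to 98 mm and a black dial 12 mm high at (-75,-62). Origin: centre of its underside. A straight pull on the holder lifts it off the table. Not to be lifted over 4 mm, tilted over 3 degrees or shifted over 20 mm
- port (a point): Centre of the port's mouth in the base's top face, at (0,-30,50) mm in the base's frame, axes as the base. Bore 30 mm across, 30 mm deep. It grips the shank with friction of 30 to 50 N (0.4 to 0.65 N m in twist). While the holder is twisted, friction mostly opposes the twist: a rise of 4 mm per rad of twist, either way, takes only a third of the force
- filter: Filter holder, 110 g: round black knurled head 42 mm across, 30 mm high, blue glass top, white mark on its rim at +x; below it an aluminium shank 26 mm across, 20 mm long. Origin: centre of the shoulder between head and shank; z up. At the start the shoulder rests on the base's top, axes as the base. The shank is free after rising 13 mm, clear of the port at 20 mm
- filter_head (a point): Centre of the holder's head, 15 mm above its shoulder: the place to grip, from above, at any yaw, 42 mm wide, firmly (40 N or more) so that it does not slip in twist
- cover (a joint): Swing cover, metal arm and disc on the base's top, turning about an upright pivot at (0,35,50) mm in the base's frame. 0 = open, disc on the pivot's -x side; grows counter-clockwise from above to 1.571 = at its stop, disc centred over the port. Starts at 0 to 0.25, stays where left; 1 N at the stub moves it. The holder's head blocks it while in the port
- cover_stub (a point): Centre of the red upright stub on the cover's disc, 12 mm across and 24 mm high (from 9 to 33 mm above the base's top), 65 mm from the pivot; the disc is 42 mm across, its top 9 mm above the base's top
- tray_floor (a point): Centre of the inner floor of the blue tray, 5 mm above the table. The tray is fixed, 140 x 140 mm outside, 130 x 130 mm inside, with a rim 18 mm above the table; axes along its sides
- slidebox: Wooden slide box 120 x 100 x 35 mm, fixed; bystander, swaps places with the tray. Origin: centre of its underside
- specimen_a: Black resin specimen mount, 30 mm across, 20 mm high; bystander, not to be moved by more than 30 mm. Origin: centre of its underside
- specimen_b: Red-brown resin specimen mount, 30 mm across, 20 mm high; bystander, likewise
- specimen_c: Dark green resin specimen mount, 30 mm across, 20 mm high; bystander, likewise
- eyepiece: Eyepiece standing on its steel barrel, 32 mm across, 49 mm high; bystander, likewise
- objcan: Grey objective canister with black cap, 40 mm across, 55 mm high; bystander, likewise
- driver: Small orange screwdriver, 150 mm long, lying; bystander, likewise

How it is judged:
By the outcome, as a careful person would: the job done as asked, in the order asked, and still so for the second after the job is handed in, with the robot touching nothing.
It also fails if it takes over 72 s, if anything falls off the work surface, if the arm or the gripper's body presses on something with over 40 N, if the wrist force passes 120 N, or if a joint passes its speed limit or range.

## Working session

There is one attempt and no reset: what is moved stays moved. The work goes in short steps, Python scripts to look and compute and a tool call to move; the robot and the scene stay as the last step left them, time stands still between calls to the robot, and variables do not carry over. Pictures are saved under pics/ and viewed, and the job is handed in when it is done.

Besides the shell and the picture viewer there is one more tool, called as a command line: name --argument value ..., lists and objects as JSON in quotes. play_rows: Moves the arm, as the interface text tells. Its arguments: {"type":"object","properties":{"moves":{"type":"array","items":{"type":"object","properties":{"claw":{"type":"number"},"linear":{"type":"array","items":{"type":"number"}},"turn":{"type":"array","items":{"type":"number"}}}}},"force":{"type":"number"}},"required":["moves"]}

```bash
mkdir -p pics; ls; python3 - <<'E'
from station import get_obs, vision
import cv2, numpy as np
print(get_obs())
for n in ("scene","top"):
    cv2.imwrite(f"pics/{n}0.png",vision.camera(n))
    i=vision.camera_info(n); print(n,i)
    R=cv2.Rodrigues(np.array(i['rvec'],float))[0]; print(-R.T@np.array(i['tvec']).ravel())
E
```

```text
pics
{'time_s': 0.0, 'qpos': array([ 1.19743194e+00,  3.00418748e-01,  1.52159534e+00,  1.05134172e-05,
        1.32068485e+00, -6.65966511e-02]), 'joint_vel': array([ 0.00013341, -0.0030162 ,  0.00091675, -0.00067494,  0.0022476 ,
        0.00069093]), 'tau': array([ 2.99015795e-03, -5.31788242e+01, -3.52755976e+01,  7.09837954e-02,
        2.42261623e-02, -4.22737446e-05]), 'ee_pos': array([0.16599025, 0.52407715, 0.20490901]), 'eef_rot': array([-3.14048949e+00, -8.37815098e-05,  2.83482227e+00]), 'force': array([-0.23509665,  0.00249015,  0.28257353]), 'moment': array([-0.02065461,  0.01515297, -0.04365055]), 'grip_width': 0.09387108461983791}
scene {'camera_matrix': array([[443.82050971,   0.        , 276.10340027],
       [  0.        , 443.82050971, 212.97581681],
       [  0.        ,   0.        ,   1.        ]]), 'rvec': array([ 1.59375403,  1.82401758, -0.89035904]), 'tvec': array([ 0.01515212, -0.2749757 ,  1.53491803])}
[1.35445481 0.1928203  0.74838967]
top {'camera_matrix': array([[381.73475627,   0.        , 279.45059314],
       [  0.        , 381.73475627, 215.83514341],
       [  0.        ,   0.        ,   1.        ]]), 'rvec': array([ 2.13223698, -2.14045654,  0.16976516]), 'tvec': array([0.06428638, 0.54175507, 0.83108004])}
[0.40169611 0.06031928 0.90737376]
```

View pics/scene0.png

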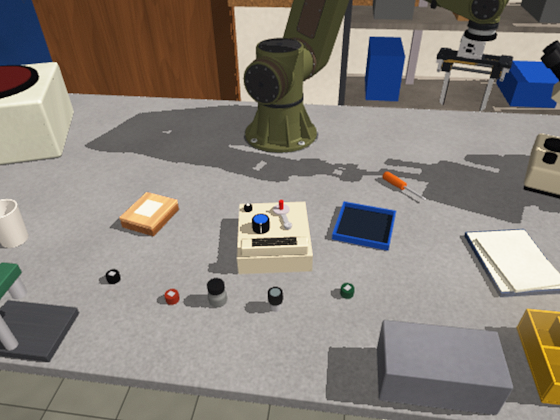

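View pics/top0.png

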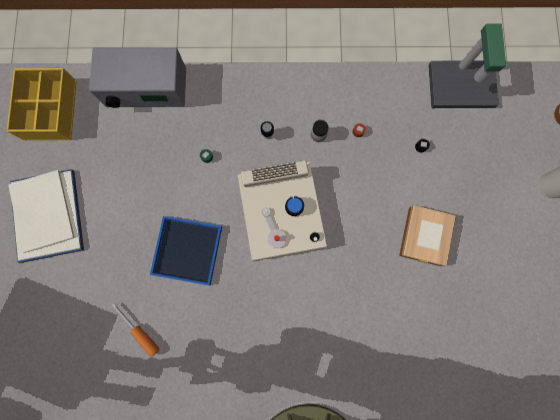

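The scene view shows the base at about (273,237), the blue tray at (365,225), the slide box at (150,212). In the top view the base is at (282,211), the holder at (294,206), the red stub at (277,238), the pivot at (267,212) and the tray at (187,250). I'll enlarge both to read the corners.

```bash
python3 - <<'E'
import cv2
t=cv2.imread("pics/top0.png"); s=cv2.imread("pics/scene0.png")
cv2.imwrite("pics/t_base.png",cv2.resize(t[150:270,225:345],None,fx=5,fy=5,interpolation=cv2.INTER_CUBIC))
cv2.imwrite("pics/t_tray.png",cv2.resize(t[205:295,140:230],None,fx=5,fy=5,interpolation=cv2.INTER_CUBIC))
cv2.imwrite("pics/s_base.png",cv2.resize(s[190:280,225:325],None,fx=6,fy=6,interpolation=cv2.INTER_CUBIC))
E
```

```text
(no output)
```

View pics/t_base.png

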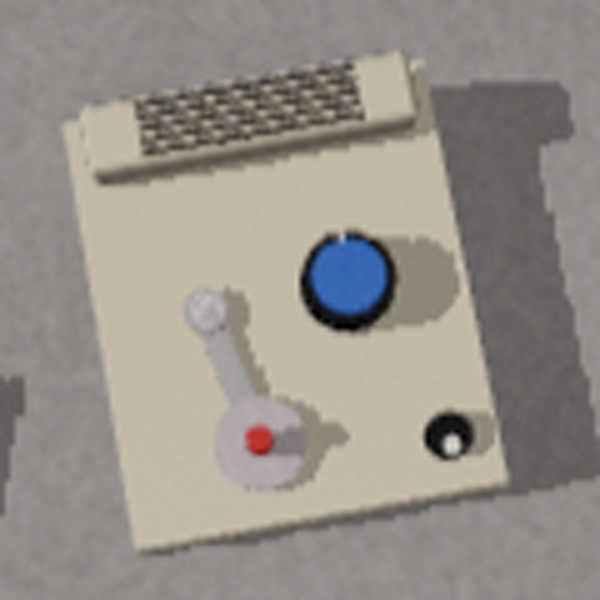

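View pics/t_tray.png

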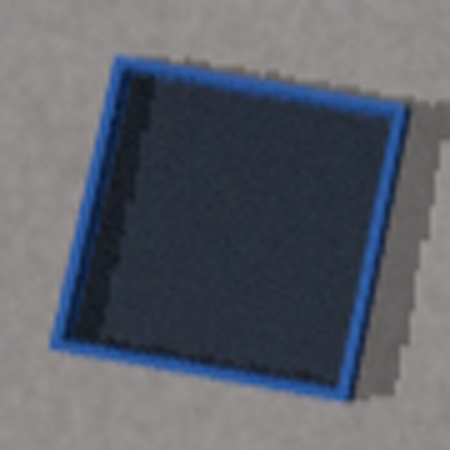

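View pics/s_base.png

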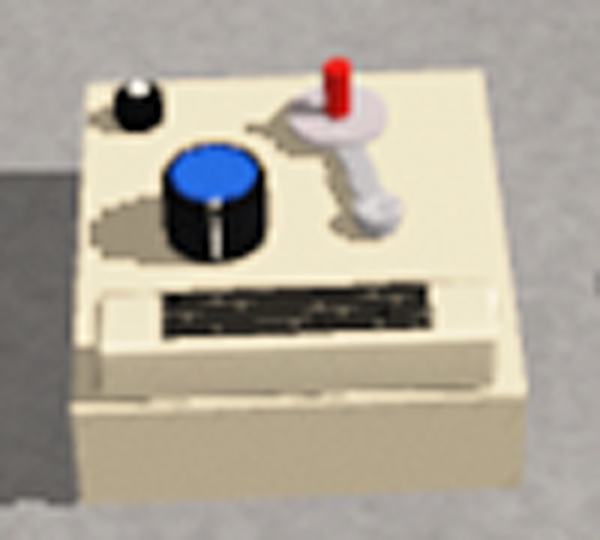

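```bash
cat > h.py <<'E'
import numpy as np, cv2
from station import get_obs, vision
from scipy.optimize import least_squares
INF={n:vision.camera_info(n) for n in("scene","top")}
def proj(n,P):
    i=INF[n]; return cv2.projectPoints(np.asarray(P,float).reshape(-1,1,3),i['rvec'],i['tvec'],i['camera_matrix'],None)[0].reshape(-1,2)
def ray(n,uv,z):
    i=INF[n];R=cv2.Rodrigues(i['rvec'])[0];c=-R.T@i['tvec'].ravel()
    d=R.T@np.linalg.inv(i['camera_matrix'])@np.array([*uv,1.]);return c+d*(z-c[2])/d[2]
def T(p,P):
    P=np.asarray(P,float).reshape(-1,3);c,s=np.cos(p[2]),np.sin(p[2])
    return np.c_[p[0]+c*P[:,0]-s*P[:,1],p[1]+s*P[:,0]+c*P[:,1],P[:,2]]
def uc(u,v,ox,oy,f): return [ox+(u+.5)/f-.5, oy+(v+.5)/f-.5]
E
python3 - <<'E'
from h import *
mm=1e-3
C=[(100,85,50),(100,-85,50),(-100,-85,50),(-100,85,50),(0,-30,80),(-75,-62,62)]
tp=[uc(*a,225,150,5) for a in[(67,125),(420,60),(508,482),(138,548),(349,277),(448,436)]]
sp=[uc(*a,225,190,6) for a in[(523,392),(75,405),(88,87),(483,70),(215,173)]]
C=np.array(C)*mm
def fit(o):
    def r(p):
        e=[]
        if 't' in o: e.append(proj("top",T(p,C))-tp)
        if 's' in o: e.append(proj("scene",T(p,C[:5]))-sp)
        return np.vstack(e).ravel()
    return least_squares(r,[.45,.03,.1],loss='soft_l1')
for o in('t','s','ts'):
    f=fit(o);print(o,f.x.round(4),f.fun.reshape(-1,2).round(1).tolist())
p=fit('ts').x
print('head',T(p,C[4]))
stub=ray("top",uc(259,440,225,150,5),.083); print('stub',stub,'scene',ray("scene",uc(337,66,225,190,6),.083))
piv=T(p,[0,.035,.083])[0];d=stub-piv;print('piv',piv,'r',np.hypot(*d[:2]),'ang',(np.arctan2(d[1],d[0])-p[2]-np.pi))
q=[uc(*a,140,205,5) for a in[(118,58),(408,105),(350,398),(54,347)]]
Q=np.array([ray("top",a,.018) for a in q]);print(Q,Q.mean(0),[np.linalg.norm(Q[i]-Q[i-1]) for i in range(4)])
tr=np.array([T([0,0,0],0.001*np.array(a)) for a in[(70,70,18),(70,-70,18),(-70,-70,18),(-70,70,18)]]).reshape(4,3)
f=least_squares(lambda p:(proj("top",T(p,tr))-q).ravel(),[.3,.2,-.2]);print(f.x,f.fun)
E
```

```text
t [0.5552 0.0585 0.1767] [[-0.8, -0.2], [0.6, 0.0], [0.1, 0.1], [-0.5, 0.6], [0.1, -0.1], [0.4, -0.3]]
s [0.5528 0.0582 0.1757] [[0.7, 0.2], [-0.6, 0.7], [0.1, -0.8], [-0.1, -0.2], [-0.1, -0.3]]
ts [0.5547 0.0585 0.1773] [[-0.8, 0.0], [0.6, 0.2], [0.1, 0.3], [-0.5, 0.8], [0.1, 0.1], [0.4, -0.1], [0.8, 0.7], [-0.6, 1.4], [-0.0, -0.3], [-0.1, 0.2], [-0.1, 0.3]]
head [[0.55996502 0.02892766 0.08      ]]
stub [0.48785718 0.06890249 0.083     ] scene [0.48793066 0.06799652 0.083     ]
piv [0.54849824 0.09290822 0.083     ] r 0.06521973281176806 ang -6.083587713056474
[[0.54643715 0.33684669 0.018     ]
 [0.52348564 0.19932412 0.018     ]
 [0.38790608 0.2231253  0.018     ]
 [0.41154788 0.3602739  0.018     ]] [0.46734419 0.2798925  0.018     ] [np.float64(0.13690854292419188), np.float64(0.13942463647127565), np.float64(0.13765287286320005), np.float64(0.13917137519098038)]
[ 0.46741792  0.27989357 -0.17018719] [-0.0411704  -0.76227023  0.12629806 -0.44938996  0.14399049  0.58940844
 -0.22890738  0.55498338]
```

```bash
cat >> h.py <<'E'
from scipy.spatial.transform import Rotation as Ro
def rel(p,yaw):
    o=get_obs(); Rc=Ro.from_euler('xyz',o['eef_rot'])
    l=Rc.inv().apply(np.array(p)-o['ee_pos'])*1e3
    t=(Rc.inv()*Ro.from_euler('xyz',[np.pi,0,yaw])).as_rotvec()
    print('lin',l.round(1).tolist(),'turn',t.round(3).tolist())
def st():
    o=get_obs()
    for k in('time_s','ee_pos','eef_rot','force','moment','grip_width','qpos'): print(k,np.round(o[k],4))
E
python3 - <<'E'
from h import *
rel([.560,.029,.15],1.748)
E
```

```text
lin [-525.1, -352.9, 55.3] turn [-0.001, 0.001, 1.087]
```

play_rows --moves '[{"claw":1,"linear":[-26,-18,2],"turn":[0,0,0.05]},{"claw":0.9,"linear":[-75,-50,5],"turn":[0,0,0.15]},{"claw":0.8,"linear":[-130,-88,10],"turn":[0,0,0.27]},{"claw":0.66,"linear":[-185,-124,15],"turn":[0,0,0.38]},{"claw":0.66,"linear":[-240,-161,20],"turn":[0,0,0.5]},{"claw":0.66,"linear":[-295,-198,25],"turn":[0,0,0.61]},{"claw":0.66,"linear":[-350,-235,30],"turn":[0,0,0.72]},{"claw":0.66,"linear":[-400,-269,35],"turn":[0,0,0.83]}]'

```text
time_s: 1.1
ee_pos: [0.4559, 0.1591, 0.1715]
eef_rot: [-3.141, 0.001, 2.001]
force: [-0.1, 1.2, 0.0]
grip_width: 0.0622
```

```bash
python3 - <<'E'
from h import *
st();rel([.560,.029,.12],1.748)
E
```

```text
time_s 1.1
ee_pos [0.4559 0.1591 0.1715]
eef_rot [-3.1410e+00  7.0000e-04  2.0011e+00]
force [-0.0557  1.248   0.0187]
moment [-0.0611  0.0034  0.0304]
grip_width 0.0622
qpos [ 2.6030e-01  1.8330e-01  1.7481e+00 -8.0000e-04  1.2107e+00 -1.6970e-01]
lin [-161.6, 40.4, 51.6] turn [-0.001, 0.001, 0.253]
```

play_rows --moves '[{"claw":0.66,"linear":[-45,11,10],"turn":[0,0,0.07]},{"claw":0.66,"linear":[-90,22,20],"turn":[0,0,0.14]},{"claw":0.66,"linear":[-130,32,35],"turn":[0,0,0.2]},{"claw":0.66,"linear":[-161.6,40.4,51.6],"turn":[0,0,0.253]},{"claw":0.66,"linear":[-161.6,40.4,51.6],"turn":[0,0,0.253]}]'

```text
time_s: 1.72
ee_pos: [0.5599, 0.0276, 0.1182]
eef_rot: [-3.138, 0.0, 1.746]
force: [-0.4, 0.3, -0.8]
grip_width: 0.0619
```

```bash
python3 - <<'E'
from h import *
st();rel([.560,.029,.055],1.748)
cv2.imwrite("pics/s1.png",cv2.resize(vision.camera("scene")[120:300,190:390],None,fx=4,fy=4,interpolation=cv2.INTER_CUBIC)[:600])
E
```

```text
time_s 1.725
ee_pos [0.5599 0.0276 0.1182]
eef_rot [-3.1383e+00  4.0000e-04  1.7456e+00]
force [-0.3749  0.2647 -0.7678]
moment [-0.0355  0.0427  0.0092]
grip_width 0.0619
qpos [-1.5600e-02  4.1020e-01  1.5845e+00 -1.1000e-03  1.1501e+00 -1.8990e-01]
lin [1.3, 0.6, 63.2] turn [-0.003, 0.0, -0.002]
```

View pics/s1.png

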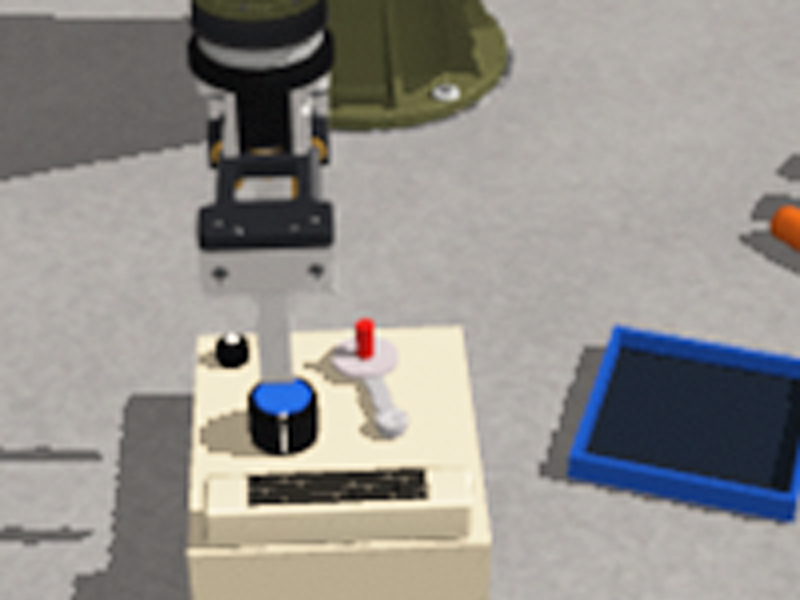

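The gripper hangs over the head (crop (283,400)) with its jaws along the view direction, and the dial and stub are clear of the fingers. Descending.

play_rows --moves '[{"claw":0.66,"linear":[1.3,0.6,15],"turn":[-0.003,0,0]},{"claw":0.66,"linear":[1.3,0.6,30],"turn":[-0.003,0,0]},{"claw":0.66,"linear":[1.3,0.6,45],"turn":[-0.003,0,0]},{"claw":0.66,"linear":[1.3,0.6,56],"turn":[-0.003,0,0]},{"claw":0.66,"linear":[1.3,0.6,62],"turn":[-0.003,0,0]},{"claw":0.66,"linear":[1.3,0.6,62],"turn":[-0.003,0,0]}]'

```text
time_s: 2.52
ee_pos: [0.5598, 0.03, 0.0569]
eef_rot: [3.141, 0.0, 1.747]
force: [0.1, 1.2, 0.0]
grip_width: 0.0619
```

```bash
python3 - <<'E'
from h import *
st();rel([.560,.029,.055],1.748)
cv2.imwrite("pics/s2.png",cv2.resize(vision.camera("scene")[160:300,190:390],None,fx=4,fy=4,interpolation=cv2.INTER_CUBIC)[:600])
E
```

```text
time_s 2.525
ee_pos [0.5598 0.03   0.0569]
eef_rot [3.1413e+00 3.0000e-04 1.7475e+00]
force [0.0764 1.2289 0.0167]
moment [-0.0643  0.0921  0.0191]
grip_width 0.0619
qpos [-1.1700e-02  4.8790e-01  1.6318e+00 -3.0000e-04  1.0215e+00 -1.8820e-01]
lin [-1.0, 0.0, 1.9] turn [0.0, 0.0, -0.001]
```

View pics/s2.png

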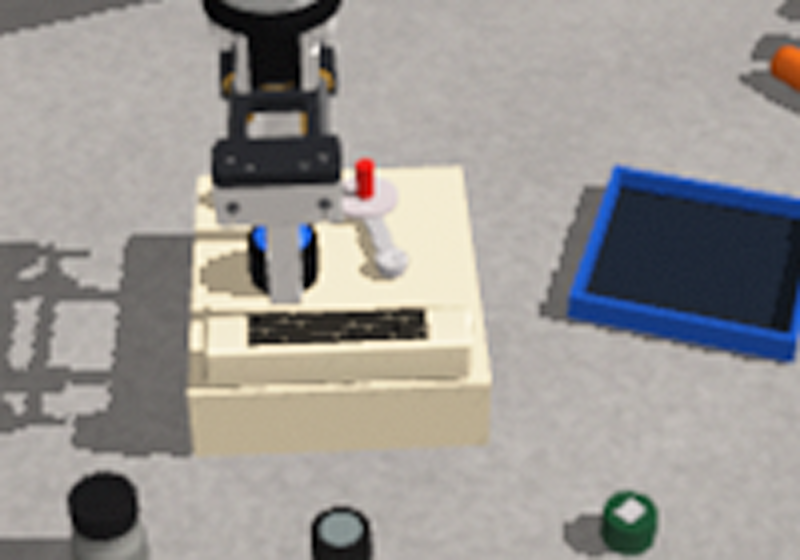

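The fingers straddle the head (crop (285,255)), centred and clear of the top face. Gripping.

play_rows --force 55 --moves '[{"claw":0.66,"linear":[-1,0,1.5],"turn":[0,0,0]},{"claw":0.3,"linear":[-1,0,1.5],"turn":[0,0,0]},{"claw":0.3,"linear":[-1,0,1.5],"turn":[0,0,0]},{"claw":0.3,"linear":[-1,0,1.5],"turn":[0,0,0]},{"claw":0.3,"linear":[-1,0,1.5],"turn":[0,0,0]}]'

```text
time_s: 3.2
ee_pos: [0.5592, 0.0288, 0.0559]
eef_rot: [-3.14, 0.0, 1.748]
force: [-8.0, -1.3, 6.3]
grip_width: 0.0411
```

```bash
python3 - <<'E'
from h import *
st()
E
```

```text
time_s 3.2
ee_pos [0.5592 0.0288 0.0559]
eef_rot [-3.1400e+00  4.0000e-04  1.7475e+00]
force [-7.9842 -1.2621  6.2506]
moment [-0.4489  1.6495  0.018 ]
grip_width 0.0411
qpos [-1.3600e-02  4.8920e-01  1.6327e+00 -8.0000e-04  1.0212e+00 -1.8990e-01]
```

play_rows --force 60 --moves '[{"claw":0,"linear":[0,-0.3,0],"turn":[0,0,0.1]},{"claw":0,"linear":[0,-0.3,-0.4],"turn":[0,0,0.22]},{"claw":0,"linear":[0,-0.3,-0.8],"turn":[0,0,0.34]},{"claw":0,"linear":[0,-0.3,-1.2],"turn":[0,0,0.46]},{"claw":0,"linear":[0,-0.3,-1.2],"turn":[0,0,0.36]},{"claw":0,"linear":[0,-0.3,-1.6],"turn":[0,0,0.24]},{"claw":0,"linear":[0,-0.3,-2.0],"turn":[0,0,0.12]},{"claw":0,"linear":[0,-0.3,-2.4],"turn":[0,0,0]}]'

```text
time_s: 4.2
ee_pos: [0.5585, 0.0288, 0.0576]
eef_rot: [-3.139, -0.0, 1.751]
force: [2.0, 1.2, -6.4]
grip_width: 0.0415
```

```bash
python3 - <<'E'
from h import *
st()
cv2.imwrite("pics/s3.png",cv2.resize(vision.camera("scene")[190:280,225:325],None,fx=6,fy=6,interpolation=cv2.INTER_CUBIC))
E
```

```text
time_s 4.2
ee_pos [0.5585 0.0288 0.0576]
eef_rot [-3.1389e+00 -1.0000e-04  1.7509e+00]
force [ 1.9694  1.2498 -6.4362]
moment [ 0.2184 -0.2971 -0.3591]
grip_width 0.0415
qpos [-1.3700e-02  4.8590e-01  1.6329e+00 -5.0000e-04  1.0255e+00 -1.9370e-01]
```

View pics/s3.png

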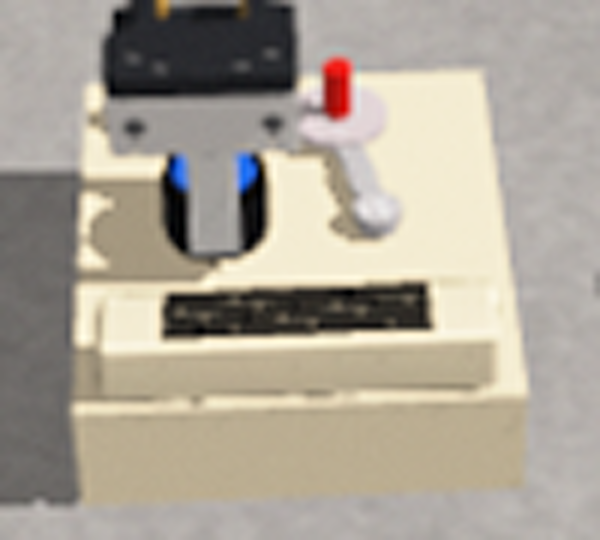

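The base's corners in the crop (75,405), (523,392) and (483,70) have not moved, and the pull is only about 6 N. Next, the other side.

play_rows --moves '[{"claw":0,"linear":[0,0,-0.4],"turn":[0,0,-0.12]},{"claw":0,"linear":[0,0,-0.8],"turn":[0,0,-0.24]},{"claw":0,"linear":[0,0,-1.2],"turn":[0,0,-0.36]},{"claw":0,"linear":[0,0,-1.6],"turn":[0,0,-0.48]},{"claw":0,"linear":[0,0,-1.6],"turn":[0,0,-0.36]},{"claw":0,"linear":[0,0,-2.0],"turn":[0,0,-0.24]},{"claw":0,"linear":[0,0,-2.4],"turn":[0,0,-0.12]},{"claw":0,"linear":[0,0,-2.8],"turn":[0,0,0]}]'

```text
time_s: 5.25
ee_pos: [0.5582, 0.0289, 0.0599]
eef_rot: [-3.138, -0.0, 1.752]
force: [1.8, -1.7, -6.7]
grip_width: 0.041
```

play_rows --moves '[{"claw":0,"linear":[0,0,-0.4],"turn":[0,0,0.12]},{"claw":0,"linear":[0,0,-0.8],"turn":[0,0,0.24]},{"claw":0,"linear":[0,0,-1.2],"turn":[0,0,0.36]},{"claw":0,"linear":[0,0,-1.6],"turn":[0,0,0.48]},{"claw":0,"linear":[0,0,-1.6],"turn":[0,0,0.36]},{"claw":0,"linear":[0,0,-2.0],"turn":[0,0,0.24]},{"claw":0,"linear":[0,0,-2.4],"turn":[0,0,0.12]},{"claw":0,"linear":[0,0,-2.8],"turn":[0,0,0]}]'

```text
time_s: 6.25
ee_pos: [0.5582, 0.0289, 0.0624]
eef_rot: [-3.138, -0.0, 1.753]
force: [1.9, 0.4, -6.3]
grip_width: 0.0414
```

```bash
python3 - <<'E'
from h import *
st()
cv2.imwrite("pics/s4.png",cv2.resize(vision.camera("scene")[190:280,225:325],None,fx=6,fy=6,interpolation=cv2.INTER_CUBIC))
E
```

```text
time_s 6.25
ee_pos [0.5582 0.0289 0.0624]
eef_rot [-3.138e+00 -4.000e-04  1.753e+00]
force [ 1.8991  0.3653 -6.2615]
moment [ 0.0469 -0.5258 -0.2722]
grip_width 0.0414
qpos [-1.3600e-02  4.7910e-01  1.6303e+00 -4.0000e-04  1.0358e+00 -1.9550e-01]
```

View pics/s4.png

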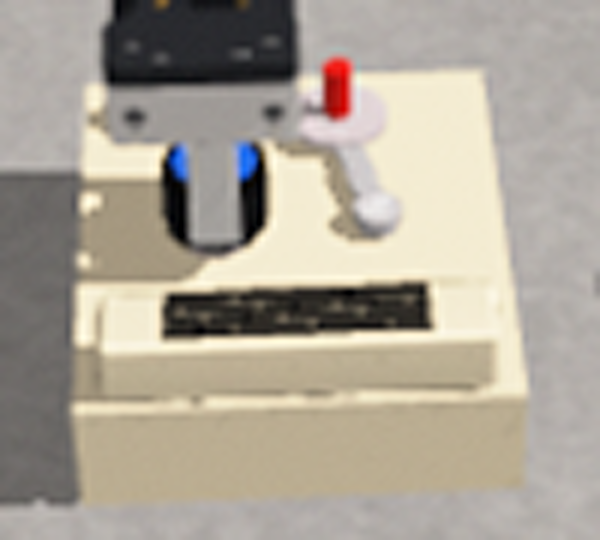

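The head is rising with the gripper (its lower edge went from about row 257 to 250) and the base stands still. Continuing.

play_rows --moves '[{"claw":0,"linear":[0,0,-0.4],"turn":[0,0,-0.12]},{"claw":0,"linear":[0,0,-0.8],"turn":[0,0,-0.24]},{"claw":0,"linear":[0,0,-1.2],"turn":[0,0,-0.36]},{"claw":0,"linear":[0,0,-1.6],"turn":[0,0,-0.48]},{"claw":0,"linear":[0,0,-1.6],"turn":[0,0,-0.36]},{"claw":0,"linear":[0,0,-2.0],"turn":[0,0,-0.24]},{"claw":0,"linear":[0,0,-2.4],"turn":[0,0,-0.12]},{"claw":0,"linear":[0,0,-2.8],"turn":[0,0,0]}]'

```text
time_s: 7.3
ee_pos: [0.5584, 0.0289, 0.0651]
eef_rot: [-3.139, -0.0, 1.752]
force: [3.4, -0.3, -6.4]
grip_width: 0.0413
```

play_rows --moves '[{"claw":0,"linear":[0,0,-0.4],"turn":[0,0,0.12]},{"claw":0,"linear":[0,0,-0.8],"turn":[0,0,0.24]},{"claw":0,"linear":[0,0,-1.2],"turn":[0,0,0.36]},{"claw":0,"linear":[0,0,-1.6],"turn":[0,0,0.48]},{"claw":0,"linear":[0,0,-1.6],"turn":[0,0,0.36]},{"claw":0,"linear":[0,0,-2.0],"turn":[0,0,0.24]},{"claw":0,"linear":[0,0,-2.4],"turn":[0,0,0.12]},{"claw":0,"linear":[0,0,-2.8],"turn":[0,0,0]}]'

```text
time_s: 8.3
ee_pos: [0.5585, 0.0289, 0.0681]
eef_rot: [-3.139, 0.0, 1.752]
force: [0.6, 0.4, -1.6]
grip_width: 0.041
```

play_rows --moves '[{"claw":0,"linear":[0,0,-0.4],"turn":[0,0,-0.12]},{"claw":0,"linear":[0,0,-0.8],"turn":[0,0,-0.24]},{"claw":0,"linear":[0,0,-1.2],"turn":[0,0,-0.36]},{"claw":0,"linear":[0,0,-1.6],"turn":[0,0,-0.48]},{"claw":0,"linear":[0,0,-1.6],"turn":[0,0,-0.36]},{"claw":0,"linear":[0,0,-2.0],"turn":[0,0,-0.24]},{"claw":0,"linear":[0,0,-2.4],"turn":[0,0,-0.12]},{"claw":0,"linear":[0,0,-2.8],"turn":[0,0,0]}]'

```text
time_s: 9.3
ee_pos: [0.5584, 0.0289, 0.071]
eef_rot: [-3.139, 0.0, 1.745]
force: [-0.4, -0.2, -1.1]
grip_width: 0.041
```

```bash
python3 - <<'E'
from h import *
st()
cv2.imwrite("pics/s5.png",cv2.resize(vision.camera("scene")[190:280,225:325],None,fx=6,fy=6,interpolation=cv2.INTER_CUBIC))
E
```

```text
time_s 9.3
ee_pos [0.5584 0.0289 0.071 ]
eef_rot [-3.1386e+00  2.0000e-04  1.7446e+00]
force [-0.3741 -0.2131 -1.0671]
moment [-0.1006  0.0867 -0.0083]
grip_width 0.041
qpos [-1.3500e-02  4.6730e-01  1.6248e+00 -8.0000e-04  1.0524e+00 -1.8680e-01]
```

View pics/s5.png

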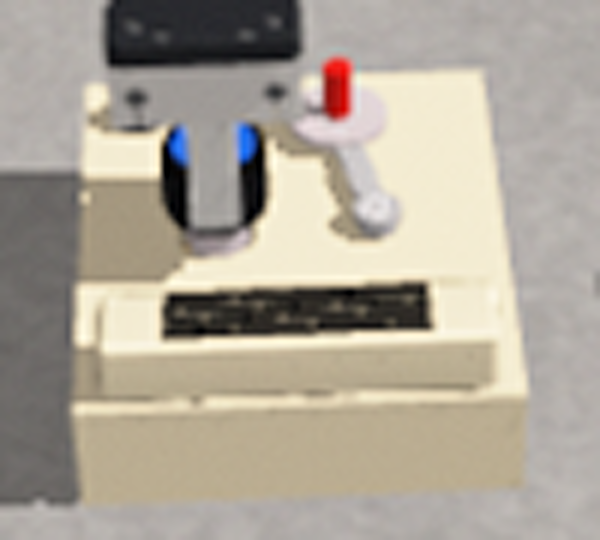

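The shank (light, crop (220,240)) shows under the head, and the load has dropped to about 1.1 N, the holder's weight. It is free, so I lift straight up and carry it.

play_rows --moves '[{"claw":0,"linear":[0,0,-5],"turn":[0,0,0]},{"claw":0,"linear":[0,0,-15],"turn":[0,0,0]},{"claw":0,"linear":[0,0,-30],"turn":[0,0,0]},{"claw":0,"linear":[0,0,-45],"turn":[0,0,0]},{"claw":0,"linear":[0,0,-58],"turn":[0,0,0]},{"claw":0,"linear":[0,0,-65],"turn":[0,0,0]},{"claw":0,"linear":[0,0,-65],"turn":[0,0,0]}]'

```text
time_s: 10.22
ee_pos: [0.5588, 0.029, 0.1364]
eef_rot: [-3.139, 0.0, 1.739]
force: [0.7, -0.7, -1.3]
grip_width: 0.0414
```

```bash
python3 - <<'E'
from h import *
st();rel([.467,.280,.13],1.748)
cv2.imwrite("pics/s6.png",cv2.resize(vision.camera("scene")[150:290,215:335],None,fx=4,fy=4,interpolation=cv2.INTER_CUBIC))
E
```

```text
time_s 10.225
ee_pos [0.5588 0.029  0.1364]
eef_rot [-3.1395e+00  3.0000e-04  1.7390e+00]
force [ 0.7197 -0.7115 -1.3375]
moment [-0.0936  0.0435  0.0163]
grip_width 0.0414
qpos [-1.3300e-02  3.8690e-01  1.5714e+00 -7.0000e-04  1.1853e+00 -1.8130e-01]
lin [262.8, -48.5, 6.5] turn [-0.002, 0.0, -0.009]
```

View pics/s6.png

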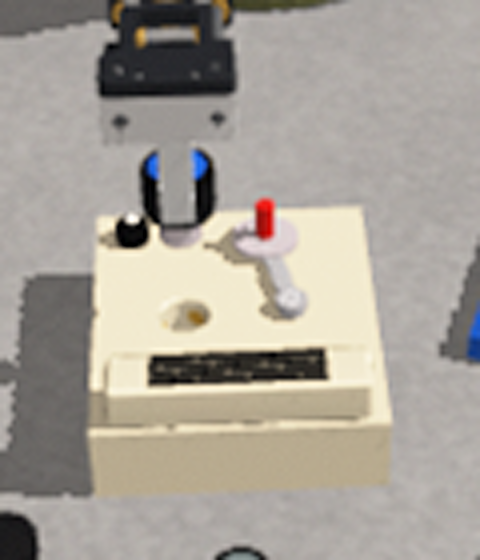

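The holder is out: the port is open at crop (185,317) and the base is in place. On to the tray.

play_rows --moves '[{"claw":0,"linear":[20,-4,0],"turn":[0,0,0]},{"claw":0,"linear":[60,-11,0],"turn":[0,0,0]},{"claw":0,"linear":[105,-19,0],"turn":[0,0,0]},{"claw":0,"linear":[150,-28,0],"turn":[0,0,0]},{"claw":0,"linear":[195,-36,5],"turn":[0,0,0]},{"claw":0,"linear":[235,-43,10],"turn":[0,0,0]},{"claw":0,"linear":[262.8,-48.5,20],"turn":[0,0,0]},{"claw":0,"linear":[262.8,-48.5,30],"turn":[0,0,0]}]'

```text
time_s: 11.28
ee_pos: [0.4651, 0.2818, 0.1052]
eef_rot: [-3.138, 0.0, 1.742]
force: [0.4, 0.6, -1.5]
grip_width: 0.0414
```

```bash
python3 - <<'E'
from h import *
st();rel([.467,.280,.032],1.748)
cv2.imwrite("pics/s7.png",cv2.resize(vision.camera("scene")[140:270,300:430],None,fx=4.5,fy=4.5,interpolation=cv2.INTER_CUBIC))
E
```

```text
time_s 11.275
ee_pos [0.4651 0.2818 0.1052]
eef_rot [-3.1378e+00  2.0000e-04  1.7420e+00]
force [ 0.4371  0.6341 -1.4654]
moment [-0.0785  0.042  -0.0177]
grip_width 0.0414
qpos [4.7690e-01 3.9190e-01 1.6443e+00 1.1000e-03 1.1090e+00 3.0520e-01]
lin [-2.1, 1.8, 73.2] turn [-0.004, 0.0, -0.006]
```

View pics/s7.png

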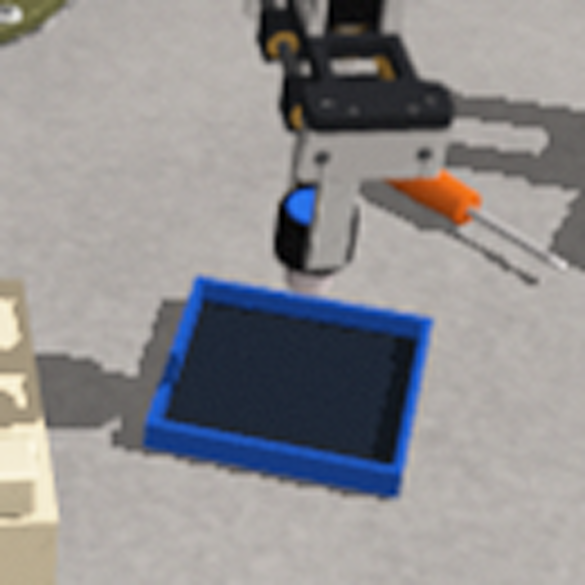

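The holder hangs upright above the tray (crop (305,260), tray centre about (290,380)). Lowering it to just above the floor, then a slow touch down.

play_rows --moves '[{"claw":0,"linear":[-2,1.8,12],"turn":[-0.004,0,0]},{"claw":0,"linear":[-2,1.8,28],"turn":[-0.004,0,0]},{"claw":0,"linear":[-2,1.8,44],"turn":[-0.004,0,0]},{"claw":0,"linear":[-2,1.8,56],"turn":[-0.004,0,0]},{"claw":0,"linear":[-2,1.8,64],"turn":[-0.004,0,0]},{"claw":0,"linear":[-2,1.8,68],"turn":[-0.004,0,0]},{"claw":0,"linear":[-2,1.8,68],"turn":[-0.004,0,0]}]'

```text
time_s: 12.2
ee_pos: [0.467, 0.2787, 0.0359]
eef_rot: [-3.14, 0.001, 1.741]
force: [-0.7, -0.3, -1.8]
grip_width: 0.0412
```

```bash
python3 - <<'E'
from h import *
st();rel([.467,.280,.031],1.748)
E
```

```text
time_s 12.2
ee_pos [0.467  0.2787 0.0359]
eef_rot [-3.1402e+00  9.0000e-04  1.7410e+00]
force [-0.6555 -0.2947 -1.783 ]
moment [-0.069   0.0471 -0.0167]
grip_width 0.0412
qpos [ 4.7090e-01  4.8870e-01  1.6902e+00 -6.0000e-04  9.6420e-01  3.0110e-01]
lin [1.3, 0.2, 4.9] turn [-0.001, 0.001, -0.007]
```

play_rows --moves '[{"claw":0,"linear":[0,0,1],"turn":[0,0,0]},{"claw":0,"linear":[0,0,2],"turn":[0,0,0]},{"claw":0,"linear":[0,0,3],"turn":[0,0,0]},{"claw":0,"linear":[0,0,4],"turn":[0,0,0]},{"claw":0,"linear":[0,0,4.5],"turn":[0,0,0]},{"claw":0,"linear":[0,0,4.5],"turn":[0,0,0]}]'

```text
time_s: 12.95
ee_pos: [0.467, 0.2787, 0.0313]
eef_rot: [-3.14, 0.001, 1.741]
force: [0.3, 0.2, -1.2]
grip_width: 0.0411
```

```bash
python3 - <<'E'
from h import *
st()
E
```

```text
time_s 12.95
ee_pos [0.467  0.2787 0.0313]
eef_rot [-3.1402e+00  1.0000e-03  1.7410e+00]
force [ 0.3171  0.2054 -1.2006]
moment [-0.0036  0.0803  0.004 ]
grip_width 0.0411
qpos [ 4.7090e-01  4.9570e-01  1.6923e+00 -6.0000e-04  9.5520e-01  3.0110e-01]
```

Not yet in contact; going down in half-millimetre steps.

play_rows --moves '[{"claw":0,"linear":[0,0,0.4],"turn":[0,0,0]},{"claw":0,"linear":[0,0,0.8],"turn":[0,0,0]},{"claw":0,"linear":[0,0,1.2],"turn":[0,0,0]},{"claw":0,"linear":[0,0,1.2],"turn":[0,0,0]}]'

```text
time_s: 13.45
ee_pos: [0.467, 0.2788, 0.0309]
eef_rot: [-3.14, 0.001, 1.741]
force: [-3.8, -2.1, 8.1]
grip_width: 0.0408
```

Contact (8 N up). Releasing.

play_rows --moves '[{"claw":0,"linear":[0,0,0],"turn":[0,0,0]},{"claw":0.5,"linear":[0,0,0],"turn":[0,0,0]},{"claw":0.66,"linear":[0,0,0],"turn":[0,0,0]},{"claw":0.66,"linear":[0,0,0],"turn":[0,0,0]},{"claw":0.66,"linear":[0,0,0],"turn":[0,0,0]}]'

```text
time_s: 14.08
ee_pos: [0.467, 0.2787, 0.0308]
eef_rot: [-3.14, 0.001, 1.741]
force: [0.4, -0.6, 0.3]
grip_width: 0.0622
```

```bash
python3 - <<'E'
from h import *
st()
cv2.imwrite("pics/s8.png",cv2.resize(vision.camera("scene")[140:270,300:430],None,fx=4.5,fy=4.5,interpolation=cv2.INTER_CUBIC))
E
```

```text
time_s 14.075
ee_pos [0.467  0.2787 0.0308]
eef_rot [-3.1404e+00  9.0000e-04  1.7410e+00]
force [ 0.363  -0.5689  0.3326]
moment [-0.0776  0.0489 -0.0496]
grip_width 0.0622
qpos [ 4.7100e-01  4.9660e-01  1.6925e+00 -6.0000e-04  9.5400e-01  3.0110e-01]
```

View pics/s8.png

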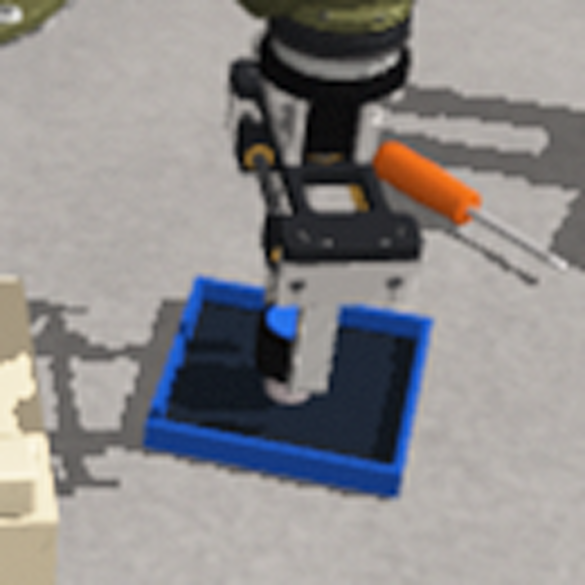

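The holder stands upright on its shank in the tray (crop (285,350)), and the jaws are open around it. Retreating straight up.

play_rows --moves '[{"claw":0.66,"linear":[0,0,-8],"turn":[0,0,0]},{"claw":0.66,"linear":[0,0,-25],"turn":[0,0,0]},{"claw":0.66,"linear":[0,0,-50],"turn":[0,0,0]},{"claw":0.66,"linear":[0,0,-80],"turn":[0,0,0]},{"claw":0.66,"linear":[0,0,-100],"turn":[0,0,0]},{"claw":0.5,"linear":[0,0,-105],"turn":[0,0,0]}]'

```text
time_s: 14.88
ee_pos: [0.4677, 0.2791, 0.138]
eef_rot: [3.14, -0.0, 1.741]
force: [-0.8, -0.6, 0.9]
grip_width: 0.0554
```

```bash
python3 - <<'E'
from h import *
st();rel([.488,.0685,.12],.377)
cv2.imwrite("pics/t9.png",cv2.resize(vision.camera("top")[150:290,140:340],None,fx=4,fy=4,interpolation=cv2.INTER_CUBIC))
cv2.imwrite("pics/s9.png",cv2.resize(vision.camera("scene")[150:290,225:425],None,fx=4,fy=4,interpolation=cv2.INTER_CUBIC))
E
```

```text
time_s 14.875
ee_pos [0.4677 0.2791 0.138 ]
eef_rot [ 3.1398e+00 -1.0000e-04  1.7410e+00]
force [-0.7917 -0.6339  0.8807]
moment [-0.054   0.0917  0.0085]
grip_width 0.0554
qpos [ 4.7110e-01  3.5170e-01  1.6162e+00 -5.0000e-04  1.1720e+00  3.0110e-01]
lin [-211.0, -15.7, 18.0] turn [0.001, -0.001, 1.364]
```

View pics/t9.png

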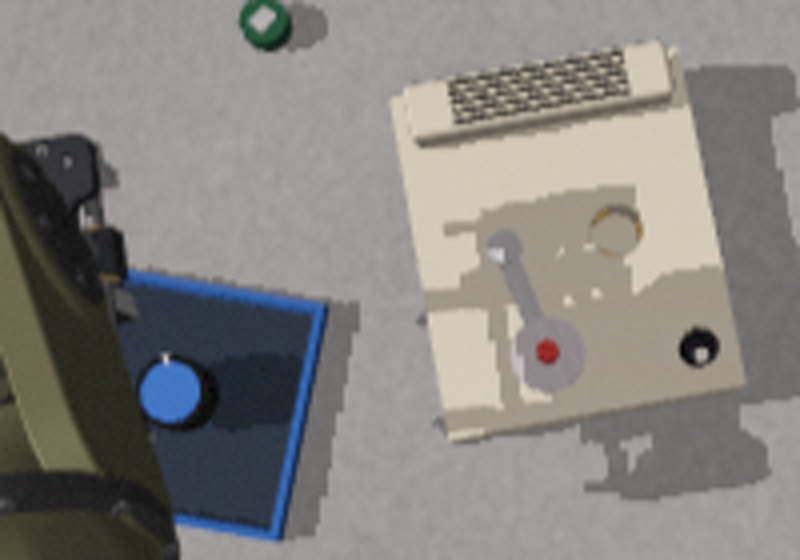

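View pics/s9.png

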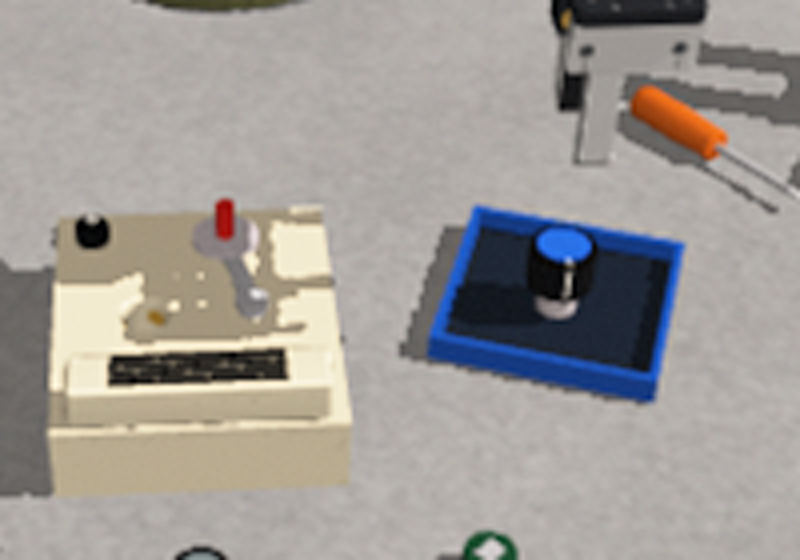

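The holder stands upright, blue top at top-crop (170,392) in the middle of the tray; the port is open at (617,228), and the stub at (547,351) is where it was. Moving over the stub.

play_rows --moves '[{"claw":0.4,"linear":[-15,-1,0],"turn":[0,0,0.15]},{"claw":0.28,"linear":[-45,-3,0],"turn":[0,0,0.32]},{"claw":0.28,"linear":[-80,-6,0],"turn":[0,0,0.49]},{"claw":0.28,"linear":[-115,-9,0],"turn":[0,0,0.66]},{"claw":0.28,"linear":[-150,-11,5],"turn":[0,0,0.83]},{"claw":0.28,"linear":[-180,-13,10],"turn":[0,0,1.0]},{"claw":0.28,"linear":[-200,-15,14],"turn":[0,0,1.17]},{"claw":0.28,"linear":[-211,-15.7,18],"turn":[0,0,1.32]}]'

```text
time_s: 15.98
ee_pos: [0.4871, 0.0673, 0.1176]
eef_rot: [3.142, 0.002, 0.415]
force: [0.1, 0.2, 0.5]
grip_width: 0.0262
```

```bash
python3 - <<'E'
from h import *
st();rel([.488,.0685,.066],.377)
E
```

```text
time_s 15.975
ee_pos [0.4871 0.0673 0.1176]
eef_rot [3.1416e+00 1.8000e-03 4.1480e-01]
force [0.1137 0.1733 0.4727]
moment [-0.0758  0.1498  0.0109]
grip_width 0.0262
qpos [ 6.3100e-02  2.6770e-01  1.7807e+00 -7.0000e-04  1.0948e+00  1.2194e+00]
lin [1.4, -0.8, 51.6] turn [0.0, 0.002, 0.038]
```

play_rows --moves '[{"claw":0.28,"linear":[1.4,-0.8,5],"turn":[0,0.002,0.038]},{"claw":0.28,"linear":[1.4,-0.8,18],"turn":[0,0.002,0.038]},{"claw":0.28,"linear":[1.4,-0.8,26],"turn":[0,0.002,0.038]},{"claw":0.28,"linear":[1.4,-0.8,26],"turn":[0,0.002,0.038]}]'

```text
time_s: 16.48
ee_pos: [0.4875, 0.0686, 0.0907]
eef_rot: [-3.141, 0.001, 0.378]
force: [0.4, 0.4, -0.1]
grip_width: 0.0266
```

```bash
python3 - <<'E'
from h import *
st();rel([.488,.0685,.066],.377)
cv2.imwrite("pics/s10.png",cv2.resize(vision.camera("scene")[170:270,235:335],None,fx=6,fy=6,interpolation=cv2.INTER_CUBIC))
E
```

```text
time_s 16.475
ee_pos [0.4875 0.0686 0.0907]
eef_rot [-3.1411e+00  1.4000e-03  3.7770e-01]
force [ 0.4196  0.4088 -0.1008]
moment [-0.033   0.1385  0.0231]
grip_width 0.0266
qpos [0.0655 0.3064 1.802  0.     1.0347 1.2586]
lin [0.4, 0.3, 24.7] turn [-0.0, 0.001, 0.001]
```

View pics/s10.png

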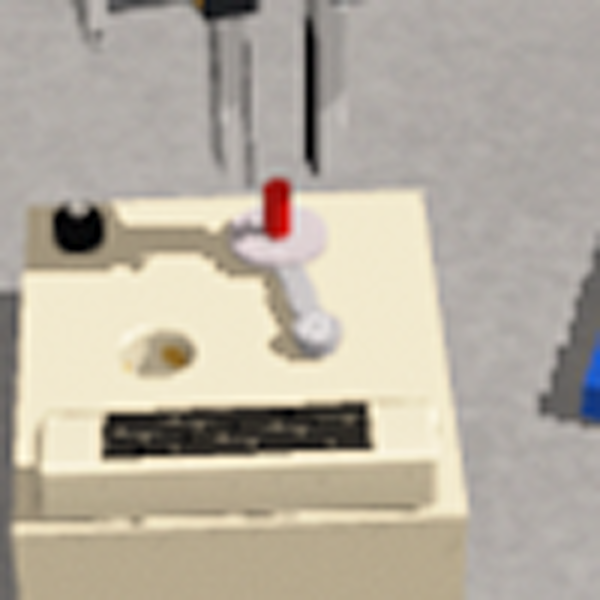

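The stub (crop (278,185)) lies midway between the finger tips (about (240,185) and (315,175)). Lowering, then narrowing to a loose straddle.

play_rows --force 5 --moves '[{"claw":0.28,"linear":[0.4,0.3,8],"turn":[0,0,0]},{"claw":0.28,"linear":[0.4,0.3,17],"turn":[0,0,0]},{"claw":0.28,"linear":[0.4,0.3,24],"turn":[0,0,0]},{"claw":0.17,"linear":[0.4,0.3,24],"turn":[0,0,0]},{"claw":0.16,"linear":[0.4,0.3,24],"turn":[0,0,0]}]'

```text
time_s: 17.15
ee_pos: [0.4885, 0.0685, 0.0674]
eef_rot: [-3.141, 0.0, 0.378]
force: [-0.7, -0.7, 0.6]
grip_width: 0.0156
```

```bash
python3 - <<'E'
from h import *
st()
p=[.5547,.0585,.1773]
for a in [.2,.3,.4,.5,.6,.7,.8,.9,1.0]:
    q=T(p,[-.065*np.cos(a),.035-.065*np.sin(a),.067])[0]; print(a,q.round(4),end=' ');rel(q,a+p[2])
E
```

```text
time_s 17.15
ee_pos [0.4885 0.0685 0.0674]
eef_rot [-3.1415e+00  3.0000e-04  3.7750e-01]
force [-0.656  -0.663   0.6216]
moment [-0.0365  0.1589 -0.0176]
grip_width 0.0156
qpos [0.0651 0.3428 1.817  0.     0.982  1.2583]
0.2 [0.4881 0.069  0.067 ] lin [-0.1, -0.6, 0.4] turn [-0.0, 0.0, 0.0]
0.3 [0.4908 0.0631 0.067 ] lin [0.2, 5.9, 0.4] turn [-0.0, 0.0, -0.1]
0.4 [0.4941 0.0575 0.067 ] lin [1.1, 12.3, 0.4] turn [-0.0, 0.0, -0.2]
0.5 [0.4979 0.0522 0.067 ] lin [2.8, 18.6, 0.4] turn [-0.0, 0.0, -0.3]
0.6 [0.5022 0.0474 0.067 ] lin [5.0, 24.7, 0.4] turn [-0.0, 0.0, -0.4]
0.7 [0.507 0.043 0.067] lin [7.8, 30.6, 0.4] turn [-0.0, 0.0, -0.5]
0.8 [0.5122 0.0391 0.067 ] lin [11.2, 36.1, 0.4] turn [-0.0, 0.0, -0.6]
0.9 [0.5177 0.0357 0.067 ] lin [15.1, 41.3, 0.4] turn [-0.0, 0.0, -0.7]
1.0 [0.5236 0.0329 0.067 ] lin [19.6, 46.0, 0.4] turn [-0.0, 0.0, -0.8]
```

play_rows --moves '[{"claw":0.16,"linear":[0.2,5.9,0],"turn":[0,0,-0.1]},{"claw":0.16,"linear":[1.1,12.3,0],"turn":[0,0,-0.2]},{"claw":0.16,"linear":[2.8,18.6,0],"turn":[0,0,-0.3]},{"claw":0.16,"linear":[5.0,24.7,0],"turn":[0,0,-0.4]},{"claw":0.16,"linear":[7.8,30.6,0],"turn":[0,0,-0.5]},{"claw":0.16,"linear":[11.2,36.1,0],"turn":[0,0,-0.6]},{"claw":0.16,"linear":[15.1,41.3,0],"turn":[0,0,-0.7]},{"claw":0.16,"linear":[19.6,46.0,0],"turn":[0,0,-0.8]}]'

```text
time_s: 18.15
ee_pos: [0.5239, 0.0329, 0.0677]
eef_rot: [-3.142, -0.0, 1.181]
force: [-0.5, 1.0, 0.7]
grip_width: 0.0148
```

```bash
python3 - <<'E'
from h import *
st()
p=[.5547,.0585,.1773]
for a in [1.0,1.1,1.2,1.3,1.4,1.47,1.53,1.571,1.6,1.63]:
    q=T(p,[-.065*np.cos(a),.035-.065*np.sin(a),.067])[0]; print(a,q.round(4),end=' ');rel(q,a+p[2])
cv2.imwrite("pics/s11.png",cv2.resize(vision.camera("scene")[170:270,235:335],None,fx=6,fy=6,interpolation=cv2.INTER_CUBIC))
E
```

```text
time_s 18.15
ee_pos [0.5239 0.0329 0.0677]
eef_rot [-3.1415 -0.      1.1808]
force [-0.5097  0.9889  0.6558]
moment [0.099  0.2185 0.056 ]
grip_width 0.0148
qpos [-7.1000e-03  4.0370e-01  1.7287e+00  1.0000e-04  1.0092e+00  3.8290e-01]
1.0 [0.5236 0.0329 0.067 ] lin [-0.1, -0.2, 0.7] turn [-0.0, -0.0, 0.003]
1.1 [0.5297 0.0307 0.067 ] lin [0.2, 6.2, 0.7] turn [-0.0, -0.0, -0.097]
1.2 [0.536  0.0292 0.067 ] lin [1.2, 12.7, 0.7] turn [-0.0, -0.0, -0.197]
1.3 [0.5425 0.0282 0.067 ] lin [2.8, 19.0, 0.7] turn [-0.0, -0.0, -0.297]
1.4 [0.5489 0.028  0.067 ] lin [5.0, 25.1, 0.7] turn [-0.0, -0.0, -0.397]
1.47 [0.5535 0.0281 0.067 ] lin [6.9, 29.2, 0.7] turn [-0.0, -0.0, -0.467]
1.53 [0.5574 0.0286 0.067 ] lin [8.7, 32.6, 0.7] turn [-0.0, -0.0, -0.527]
1.571 [0.56  0.029 0.067] lin [10.1, 34.9, 0.7] turn [-0.0, -0.0, -0.568]
1.6 [0.5619 0.0293 0.067 ] lin [11.1, 36.5, 0.7] turn [-0.0, -0.0, -0.597]
1.63 [0.5638 0.0298 0.067 ] lin [12.3, 38.1, 0.7] turn [-0.0, -0.0, -0.627]
```

View pics/s11.png

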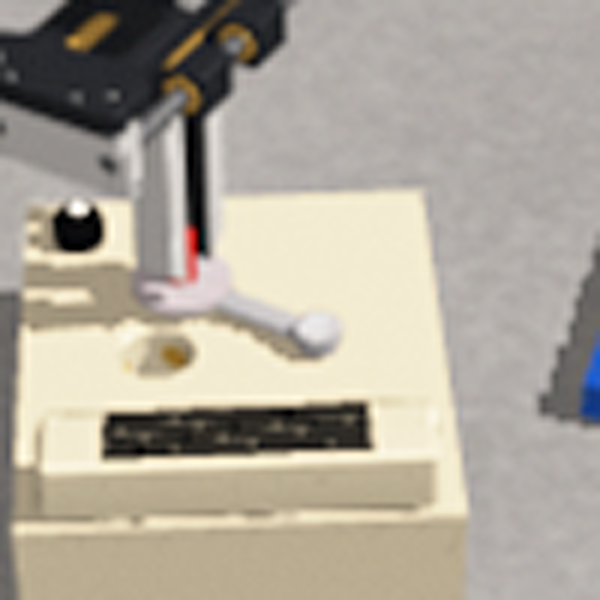

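The cover follows the fingers (stub at crop (190,250), disc at (185,290)) and the base is still. Continuing to the stop.

play_rows --moves '[{"claw":0.16,"linear":[0.2,6.2,0],"turn":[0,0,-0.097]},{"claw":0.16,"linear":[1.2,12.7,0],"turn":[0,0,-0.197]},{"claw":0.16,"linear":[2.8,19.0,0],"turn":[0,0,-0.297]},{"claw":0.16,"linear":[5.0,25.1,0],"turn":[0,0,-0.397]},{"claw":0.16,"linear":[6.9,29.2,0],"turn":[0,0,-0.467]},{"claw":0.16,"linear":[8.7,32.6,0],"turn":[0,0,-0.527]},{"claw":0.16,"linear":[10.1,34.9,0],"turn":[0,0,-0.568]},{"claw":0.16,"linear":[10.1,34.9,0],"turn":[0,0,-0.568]}]'

```text
time_s: 19.2
ee_pos: [0.5606, 0.029, 0.0679]
eef_rot: [3.141, 0.0, 1.752]
force: [-0.4, 0.3, 0.7]
grip_width: 0.0152
```

play_rows --moves '[{"claw":0.16,"linear":[0,0.5,0],"turn":[0,0,0]},{"claw":0.16,"linear":[0,1,0],"turn":[0,0,0]},{"claw":0.16,"linear":[0,1.5,0],"turn":[0,0,0]},{"claw":0.16,"linear":[0,1.5,0],"turn":[0,0,0]}]'

```text
time_s: 19.7
ee_pos: [0.561, 0.029, 0.0677]
eef_rot: [-3.139, -0.0, 1.751]
force: [-9.4, -1.7, 3.5]
grip_width: 0.0152
```

```bash
python3 - <<'E'
from h import *
st()
cv2.imwrite("pics/s12.png",cv2.resize(vision.camera("scene")[170:270,235:335],None,fx=6,fy=6,interpolation=cv2.INTER_CUBIC))
E
```

```text
time_s 19.7
ee_pos [0.561  0.029  0.0677]
eef_rot [-3.1393 -0.      1.7512]
force [-9.3533 -1.7233  3.4713]
moment [-0.5189  1.8047  0.0366]
grip_width 0.0152
qpos [-1.3300e-02  4.7630e-01  1.6199e+00 -5.0000e-04  1.0477e+00 -1.9350e-01]
```

View pics/s12.png

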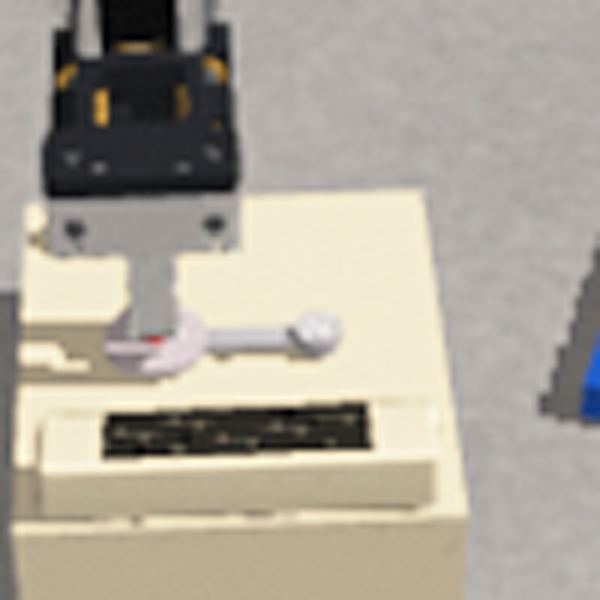

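The disc covers the port (crop (155,340)) and the stop pushes back with 9 N. Opening, then backing straight up and away.

play_rows --moves '[{"claw":0.16,"linear":[0,0,0],"turn":[0,0,0]},{"claw":0.32,"linear":[0,0,0],"turn":[0,0,0]},{"claw":0.32,"linear":[0,0,0],"turn":[0,0,0]},{"claw":0.32,"linear":[0,0,-8],"turn":[0,0,0]},{"claw":0.32,"linear":[0,0,-30],"turn":[0,0,0]},{"claw":0.32,"linear":[0,0,-65],"turn":[0,0,0]},{"claw":0.32,"linear":[0,0,-110],"turn":[0,0,0]},{"claw":0.32,"linear":[0,0,-130],"turn":[0,0,0]}]'

```text
time_s: 20.75
ee_pos: [0.5619, 0.0291, 0.201]
eef_rot: [3.14, 0.001, 1.751]
force: [0.3, -0.2, -0.9]
grip_width: 0.0301
```

```bash
python3 - <<'E'
from h import *
st(); rel([.40,-.2,.2],1.75)
cv2.imwrite("pics/s13.png",cv2.resize(vision.camera("scene")[150:290,225:425],None,fx=4,fy=4,interpolation=cv2.INTER_CUBIC))
E
```

```text
time_s 20.75
ee_pos [0.5619 0.0291 0.201 ]
eef_rot [3.1399e+00 7.0000e-04 1.7512e+00]
force [ 0.2957 -0.1636 -0.9289]
moment [-0.0459  0.0507 -0.0228]
grip_width 0.0301
qpos [-1.3200e-02  3.3060e-01  1.4912e+00 -4.0000e-04  1.3180e+00 -1.9350e-01]
lin [-196.3, -200.4, 0.8] turn [0.002, 0.001, 0.001]
```

View pics/s13.png

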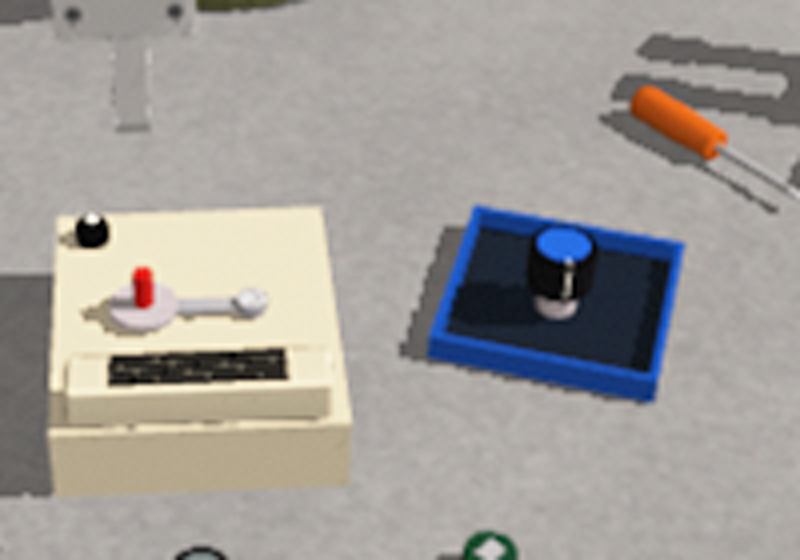

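The cover lies over the port with the stub at crop (143,270), and the holder stands at (563,270). I'll move the arm aside for a clear top-view check.

play_rows --moves '[{"claw":0.32,"linear":[-20,-20,0],"turn":[0,0,0]},{"claw":0.32,"linear":[-60,-55,0],"turn":[0,0,0]},{"claw":0.32,"linear":[-100,-90,0],"turn":[0,0,0]},{"claw":0.32,"linear":[-140,-125,0],"turn":[0,0,0]},{"claw":0.32,"linear":[-175,-155,0],"turn":[0,0,0]},{"claw":0.32,"linear":[-196,-175,0],"turn":[0,0,0]},{"claw":0.32,"linear":[-196,-175,0],"turn":[0,0,0]}]'

```text
time_s: 21.68
ee_pos: [0.4248, -0.1962, 0.2022]
eef_rot: [3.138, 0.001, 1.749]
force: [0.7, -0.2, -0.3]
grip_width: 0.0303
```

```bash
python3 - <<'E'
from h import *
st()
t=vision.camera("top"); cv2.imwrite("pics/t14full.png",t)
cv2.imwrite("pics/t14.png",cv2.resize(t[150:270,225:345],None,fx=5,fy=5,interpolation=cv2.INTER_CUBIC))
E
```

```text
time_s 21.675
ee_pos [ 0.4248 -0.1962  0.2022]
eef_rot [3.1378e+00 1.2000e-03 1.7486e+00]
force [ 0.7317 -0.1981 -0.3306]
moment [-0.0572  0.0683 -0.0542]
grip_width 0.0303
qpos [-5.1180e-01  1.1650e-01  1.7503e+00  1.6000e-03  1.2711e+00 -6.9000e-01]
```

View pics/t14full.png

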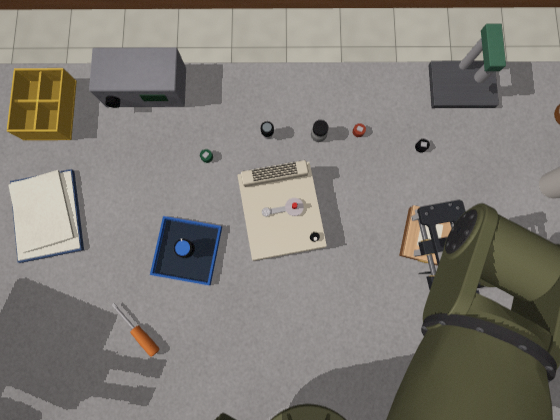

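View pics/t14.png

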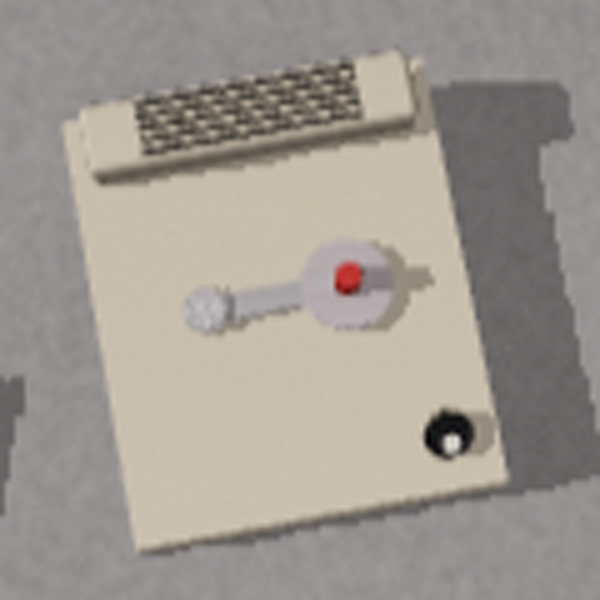

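The stub is at crop (348,277), where the head's centre was (349,277), so the cover is at its stop. The base corners and bystanders are at their first pixels. Handing in.

```bash
python3 - <<'E'
from h import *
from station import hand_in
a=ray("top",uc(348,277,225,150,5),.083);p=[.5547,.0585,.1773];v=T(p,[0,.035,.083])[0];d=a-v
print('cover',np.mod(np.arctan2(d[1],d[0])-p[2]-np.pi,2*np.pi))
print(hand_in())
E
```

```text
cover 1.5669422837442086
the job is handed in; nothing more can be done
None
```

The job is done and handed in at about 22 s of the 72 s allowed; the hand-in reports no verdict.

- **Freeing the holder:** I gripped its head at 55–60 N and twisted it about 0.47 rad to either side while raising it 2.5–3 mm per to-and-fro swing. The pull read about 6 N at the end of each swing. The shank came free after about 15 mm, and the base did not visibly move.
- **Setting it down:** I lowered the holder until it touched the tray floor, with 8 N of contact, and only then released it. Both cameras show it standing upright near the middle of the tray.
- **Closing the cover:** I swung it by the stub until the stop pushed back with about 9 N. In the last picture the cover measures 1.567 rad against 1.571 at the stop, which is within measuring error.
- **Everything else:** In the last top view the base and the bystanders look to be where they started. The slide box was partly hidden by the arm, but it is fixed. The gripper is clear of everything.

No check failed or disagreed.

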